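Feed one corner block with the bench treadle

TASK

Slide the empty wooden tray under the outlet of the block feeder until it sits home against the fence, then press the feeder's treadle all the way down to its stop, once, and let it come back up, so that one corner block drops into the tray and the others stay in the magazine. Leave the tray there, and do not disturb the other things on the bench.

Things in the scene. Friction and masses are not known exactly. Their poses are not given: they have to be found in the camera images.
- feeder: Fixed plywood block feeder; may be yawed. Origin on the bench (z = 0) under the axis of its magazine (walls to z 125 mm, x +-28, y +-23 mm, four stacked blocks); x points away from the treadle, y left, z up. Cabinet 45 mm high fills x -50..90, y -160..-10 mm; the deck on it (z 45 to 55 mm) overhangs the cabinet's left face to y = 22 mm. A pusher drives the lowest block to +y off the deck's edge.
- fence (a point): Middle of the foot of the near face of a wooden fence on the bench, 135 mm long (along the feeder's y), 20 mm high, fixed to the feeder: it stops the tray's far wall. In the feeder's frame at x = 82, y = 57, z = 0 mm.
- outlet (a point): The tray's home on the bench (z = 0), 50 mm to the left (+y) of the feeder's origin, axes as the feeder's: home, the tray's origin is about here, its long side along the feeder's x, its right wall beside the cabinet's left face (touching it at y = 0), its far wall at the fence (touching it at x = +2 mm). The block falls close to this point.
- tray: Loose open tray of dark wood, 160 mm (x) by 120 mm (y), 28 mm high, walls and floor 5 mm thick, about 0.25 kg; origin at the centre of its underside. It starts empty, 65 to 110 mm short of the outlet on the robot's side and up to 45 mm to its left, slightly turned. It slides on the bench.
- treadle (a joint): Angle of the treadle, rad: 0 at rest (raised), 0.32 at the stop (plate level). Pressing down turns it; a spring brings it back when released. Pressing on the pad takes about 3 N at first, 11 N at the stop. The pusher moves in step, 48 mm in all; the block falls out only late in the travel, and each full press sends out one block.
- treadle_pad (a point): Point to press, on top of the treadle's rubber pad; moves with it. The treadle, a dark steel plate 120 x 70 mm on the robot's side of the cabinet, is hinged at its far end (feeder x = -54, y = -90, z = 30 mm) and rises towards the robot at rest. The point is on its centre line, 95 mm from the hinge: 66 mm above the bench at rest, 36 mm at the stop.
- block_0: corner block of pale wood, 40 x 30 x 18 mm (x, y, z), mass 15 g; origin at the centre of its underside. The lowest in the magazine (underside on the deck at z = 55 mm): the one to be fed out.
- block_1: corner block of pale wood, 40 x 30 x 18 mm (x, y, z), mass 15 g; origin at the centre of its underside. Second from the bottom of the magazine; stays there (it sinks to the deck).
- block_2: corner block of pale wood, 40 x 30 x 18 mm (x, y, z), mass 15 g; origin at the centre of its underside. Third from the bottom; stays.
- block_3: corner block of pale wood, 40 x 30 x 18 mm (x, y, z), mass 15 g; origin at the centre of its underside. The top one; stays.
- brush_jar: Bystander: white jar, 68 mm across, 75 mm high, with brushes standing 175 mm high; origin under its centre. Left of the tray.
- gouge: Bystander: gouge with a wooden handle, 215 mm long, 28 mm thick, lying along its x axis; origin under its middle. Right of the treadle.
- plane: Bystander: small brass plane, 100 x 34 mm, 40 mm high; origin under its middle. Right of the cabinet.
- glue_bottle: Bystander: amber bottle, 52 mm across, 120 mm high; origin under its centre. Right of the cabinet, farther back.
- rosin_tin: Bystander: flat round tin, 50 mm across, 19 mm high; origin under its centre. On the robot's side of the treadle.
- clamp: Bystander: small bar clamp lying flat, about 180 x 60 mm, 12 mm high; origin near its middle. Left of the tray, on the robot's side.

How it is judged:
On the way, in this order (a step that is already met when the one before it is completed fails the run):
1. the tray is home under the outlet (x of tray in the frame of outlet between -0.022 and 0.012 m and y of tray in the frame of outlet between -0.02 and 0.025 m and angle between the x axis of tray and the x axis of feeder, either way round below 0.15 rad and angle between tray's own z axis and vertical below 0.06 rad), for 0.2 s.
2. the treadle is down at its stop (value of joint treadle above 0.29 rad), for 0.1 s.
At the end, for the whole second after the job is handed in: The lowest block rests in the tray; the tray is flat at the outlet (feeder x -22 to +12 mm, y -20 to +25 mm of it, turned under 0.15 rad); the treadle is back up (under 0.04 rad); the other three blocks are in the magazine, within 12 mm of its axis (all of step 1 and x of block_0 in the frame of tray between -0.075 and 0.075 m and y of block_0 in the frame of tray between -0.055 and 0.055 m and height (world z) of block_0 below 0.04 m and linear speed of each of block_0, tray below 0.02 m/s and value of joint treadle below 0.04 rad and horizontal distance between each of block_1, block_2, block_3 and feeder below 0.012 m and height (world z) of each of block_1, block_2, block_3 above 0.05 m); the robot touches nothing.
It fails at once if a second block leaves the magazine (horizontal distance between any of block_1, block_2, block_3 and feeder above 0.025 m).
It fails at once if a bystander is moved by more than 30 mm (distance of any of brush_jar, gouge, plane, glue_bottle, rosin_tin, clamp from where it was at the start of the episode above 0.03 m).
It fails at once if the treadle is pressed down while the tray is not near the outlet (value of joint treadle above 0.2 rad and horizontal distance between tray and outlet above 0.04 m).
It also fails if it takes over 54 s, if anything falls off the work surface, if the arm or the gripper's body presses on something with over 40 N, if the wrist force passes 120 N, or if a joint passes its speed limit or range.

ROBOT

A 7-joint arm with a two-finger parallel gripper is mounted at the origin on the work surface. World frame = base frame: x ahead of the robot, y to its left, z up, the work surface at z = 0. Lengths are in m, angles in rad, forces in N, time in s.
With the tool pointing down it reaches from about 0.4 to 0.875 m from the base axis. Payload 19.3 kg.
Tool frame: the origin (TCP) lies at the very end of the fingers, on their centre line; the grasp point (between the pads) lies 19 mm behind it; z points along the fingers, y is the line along which they close (so a half turn about z gives the same grasp; the last joint's range is limited). The gripper opens to 85 mm and grips with 20 to 120 N. Pads are 22 mm wide; open, the fingers measure 114 mm over their backs; the gripper's body (76 mm by 85 mm) begins 54 mm behind the grasp point. The pads swing forward as they close: fully open they stand 13 mm farther back than shut.
Start: joints at [-1.311, 0.521, -0.036, 1.599, 0.021, 1.021, -0.113], TCP at [0.202, 0.591, 0.231] pointing down, gripper open.
Joint ranges: [-2.91, 2.91], [-0.3, 2.13], [-1.5, 1.42], [0.17, 2.43], [-1.26, 4.41], [0.16, 1.93], [-2.52, 2.52]. Speed limits (rad/s): [1.89, 1.89, 2.39, 2.39, 3.01, 3.01, 3.01].

INTERFACE

Orientations are given as [roll, pitch, yaw] about the fixed x, y, z axes, in that order (R = Rz(yaw) Ry(pitch) Rx(roll)).
In Python, from workcell import observe, grab_frame, job_done gives the robot as it stands.
- The arm moves only by the tool move_arm, never from a script. Its argument "plan" is a list that holds one entry, the list of rows, each a list of 7 numbers: the shift along the tool's x, y, z each as a share of 0.02 m, from -1 to 1, then the turn, a rotation vector about the tool's x, y, z each as a share of 6 degrees, from -1 to 1, then the opening, from -1 (shut) to 1 (fully open). A call has exactly 10 rows; each row shifts and turns the commanded pose from where the row before left it, along the tool's axes as they then stand; what a row does not reach is not made up. A row lasts 1/10 s, in which the tool goes at most 50 mm and 8.59 degrees, less where a joint would pass 70% of its speed; a pose out of reach is approached as far as the arm can. A call with a number of a shift or a turn outside -1 to 1 is refused whole. A call with a gripper value outside its range is refused whole. The fingers move at their own pace and stop on an object; "grip_force" is the grip in N (left out, the last holds). Time passes only in rows, so rows that do not move let the fingers close, or fill a call up. It gives the time, the measured TCP pose, the force, the opening and the grip force at its end, in the units of the state.
- observe(): the state, without advancing time (a new reading comes with each control period).
- grab_frame(name): name is "scene" or "top" or "wrist"; returns a dict with "color" (384x512x3 uint8, red, green, blue), "intrinsics" (3x3 intrinsics, pixels), "k1" (the pictures are not rectified: a ray, as slopes to the right and down, at radius r is drawn at 1 + k1 r^2 times it, then the intrinsics apply), "position" and "orientation" of the camera in the world; the wrist camera has in their place "tool_from_camera" (4x4, takes a point from camera to tool coordinates, whose origin is the TCP and whose axes are the flange's). Camera axes: x right, y down, z forward; pixel columns grow to the right and rows downward; lengths in m; the calibration is good to about 2 mm. A picture is of the moment at which its call begins: read the wrist's pose just before it. There is no depth.
- job_done(): hands the job in; it is judged then, once.
The state is a dict: "clock": time; "qpos": joint angles; "qd": joint speeds; "joint_efforts": joint torques, N m; "position": TCP position; "tool_rot": TCP orientation; "force": force on the tool from outside, world axes, zero at the start; "moment": the same for the moment, N m; "grip_width": finger opening in m; "finger_force": force on a finger pad.
Only numpy, scipy, OpenCV 4.12 (cv2) and the standard library are available. Lean on these libraries where they do the work, as an engineer would, in place of code of your own. Each camera call takes 0.05 s, during which the arm holds its last target. There are 200 camera calls.

## Working session

There is one attempt and no reset: what is moved stays moved. The work goes in short steps, Python scripts to look and compute and a tool call to move; the robot and the scene stay as the last step left them, time stands still between calls to the robot, and variables do not carry over. Pictures are saved under pics/ and viewed, at most 10 in all, crops included, and the job is handed in when it is done.

Besides the shell and the picture viewer there is one more tool, called after "Call:" by a JSON object that holds its "method" and its "body". move_arm: Moves the arm, as the interface text tells. Shift numbers are shares of 0.02 m and turn numbers shares of 6 degrees, none past 1 either way. Its arguments: {"type":"object","properties":{"plan":{"type":"array"},"grip_force":{"type":"number"}},"required":["plan"]}

```bash
ls; mkdir -p pics; cat > h.py <<'E'
import numpy as np, cv2
from scipy.spatial.transform import Rotation as R
def rot(o):
    o=np.array(o,float)
    return o if o.shape==(3,3) else (R.from_euler('xyz',o).as_matrix() if o.size==3 else R.from_quat(o).as_matrix())
def cam(f):
    return np.array(f['position']),rot(f['orientation'])
def ray(f,px):
    K=np.array(f['intrinsics']);k=f['k1']
    u=cv2.undistortPoints(np.array(px,float).reshape(-1,1,2),K,np.array([k,0,0,0.])).reshape(-1,2)
    p,M=cam(f);return p,np.c_[u,np.ones(len(u))]@M.T
def plane(f,px,z):
    p,d=ray(f,px);return p+d*((z-p[2])/d[:,2])[:,None]
def proj(f,X):
    p,M=cam(f);c=(np.atleast_2d(X)-p)@M;s=c[:,:2]/c[:,2:];s=s*(1+f['k1']*(s**2).sum(1,keepdims=True))
    K=np.array(f['intrinsics']);return s@K[:2,:2].T+K[:2,2]
E
python3 - <<'E'
from h import *; from workcell import *; import pickle
s=observe();print({k:np.round(v,3) for k,v in s.items()})
fs={}
for n in('scene','top'):
    f=grab_frame(n);fs[n]=f;print(n,f['position'],f['orientation'],f['intrinsics'],f['k1'])
pickle.dump(fs,open('f.pkl','wb'))
for n in fs: cv2.imwrite(f'pics/{n}.png',cv2.resize(fs[n]['color'][:,:,::-1],(800,600),interpolation=cv2.INTER_CUBIC))
E
```

```text
pics
{'clock': np.float64(0.0), 'qpos': array([-1.311,  0.522, -0.036,  1.6  ,  0.021,  1.021, -0.113]), 'qd': array([ 0.002, -0.   , -0.001,  0.001,  0.   ,  0.   ,  0.001]), 'joint_efforts': array([ 1.0000e-03, -9.2712e+01,  1.9800e+00, -3.6991e+01,  1.8000e-02,
        9.0000e-03, -0.0000e+00]), 'position': array([0.202, 0.591, 0.231]), 'tool_rot': array([-3.14 ,  0.   ,  2.812]), 'force': array([ 0.305, -0.027, -0.242]), 'moment': array([ 0.011, -0.058,  0.008]), 'finger_force': np.float64(0.0), 'grip_width': np.float64(0.086)}
scene [ 1.35483374 -0.42802519  0.70648578] [-2.16792618e+00  1.17884409e-04  1.04160018e+00] [[438.76539048   0.         252.40949965]
 [  0.         438.76539048 196.00828409]
 [  0.           0.           1.        ]] -0.02831141560626273
top [0.41715384 0.01475114 1.11523984] [-2.98876375e+00  2.71178047e-03 -1.54458937e+00] [[440.17865427   0.         250.8278401 ]
 [  0.         440.17865427 193.14413988]
 [  0.           0.           1.        ]] -0.1537416289496144
```

View pics/top.png

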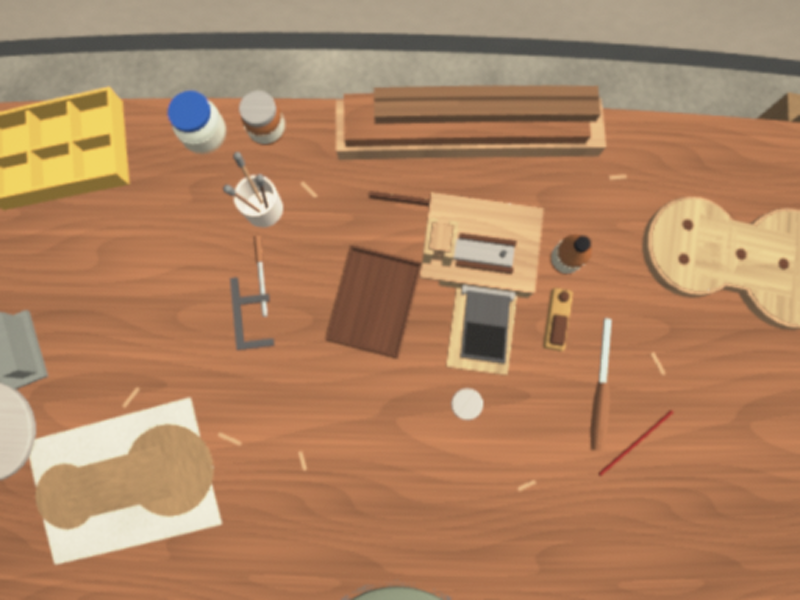

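View pics/scene.png

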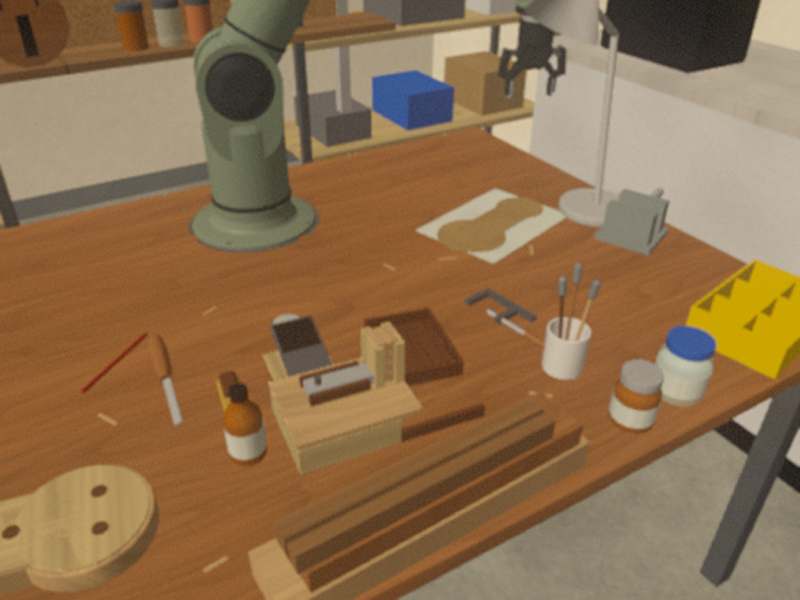

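The top view (800 px scale) shows the tray with corners near (350,247), (420,263), (397,357), (327,340). The deck corners are near (431,193), (544,208), (535,293), (421,276). The fence runs (370,195)-(428,203), and the treadle is near (487,325). The scene view agrees: the tray is left of the treadle and the clamp and brush jar are clear of it.

```bash
cat > m.py <<'E'
from h import *; import pickle
fs=pickle.load(open('f.pkl','rb'));f=fs['top'];g=fs['scene'];q=512/800
hsv=cv2.cvtColor(f['color'],cv2.COLOR_RGB2HSV)
def box(lo,hi,x0,y0,x1,y1):
    m=cv2.inRange(hsv,lo,hi);z=np.zeros_like(m);a=[int(v*q) for v in(x0,y0,x1,y1)]
    z[a[1]:a[3],a[0]:a[2]]=m[a[1]:a[3],a[0]:a[2]]
    z=cv2.morphologyEx(z,cv2.MORPH_CLOSE,np.ones((5,5)))
    c=max(cv2.findContours(z,0,2)[0],key=cv2.contourArea);return c.reshape(-1,2)
def world(c,z):
    w=plane(f,c,z)[:,:2].astype(np.float32);r=cv2.minAreaRect(w);return r,cv2.boxPoints(r)
for p in [(375,300),(300,300),(485,220),(530,280),(487,345)]: print(p,hsv[int(p[1]*q),int(p[0]*q)])
tc=box((0,40,20),(20,255,110),315,235,424,365)
r,b=world(tc,.028);print('tray',r,b.round(4).tolist())
dc=np.array([(431,193),(544,208),(535,293),(421,276)])*q
print('deck',plane(f,dc,.055).round(4).tolist())
print('fence',plane(f,np.array([(370,193),(370,199),(428,206)])*q,.02).round(4).tolist())
print('treadle plate', plane(f,np.array([(464,287),(517,291),(506,361),(461,357)])*q,.04).round(4).tolist())
v=f['color'][:,:,::-1].copy(); cv2.drawContours(v,[tc],-1,(0,255,0),1)
cv2.imwrite('pics/crop1.png',cv2.resize(v[100:270,190:370],None,fx=4.2,fy=3.5*1,interpolation=cv2.INTER_CUBIC) if 0 else cv2.resize(v[105:250,200:380],(745,600),interpolation=cv2.INTER_CUBIC))
E
python3 m.py
```

```text
(375, 300) [ 10 132 118]
(300, 300) [ 12 137 175]
(485, 220) [ 18 100 234]
(530, 280) [ 16 104 227]
(487, 345) [18 27 48]
tray ((0.6060953140258789, 0.01170610636472702), (0.18633586168289185, 0.09100119024515152), 24.45056915283203) [[0.5023999810218811, 0.014600000344216824], [0.5400999784469604, -0.06830000132322311], [0.7096999883651733, 0.008799999952316284], [0.6721000075340271, 0.0917000025510788]]
deck [[0.7586, -0.0362, 0.055], [0.7393, -0.2188, 0.055], [0.6001, -0.2027, 0.055], [0.6224, -0.0226, 0.055]]
fence [[0.7673, 0.0633, 0.02], [0.7569, 0.0629, 0.02], [0.7473, -0.0333, 0.02]]
treadle plate [[0.6094, -0.0919, 0.04], [0.6052, -0.1767, 0.04], [0.4933, -0.1594, 0.04], [0.498, -0.0884, 0.04]]
```

View pics/crop1.png

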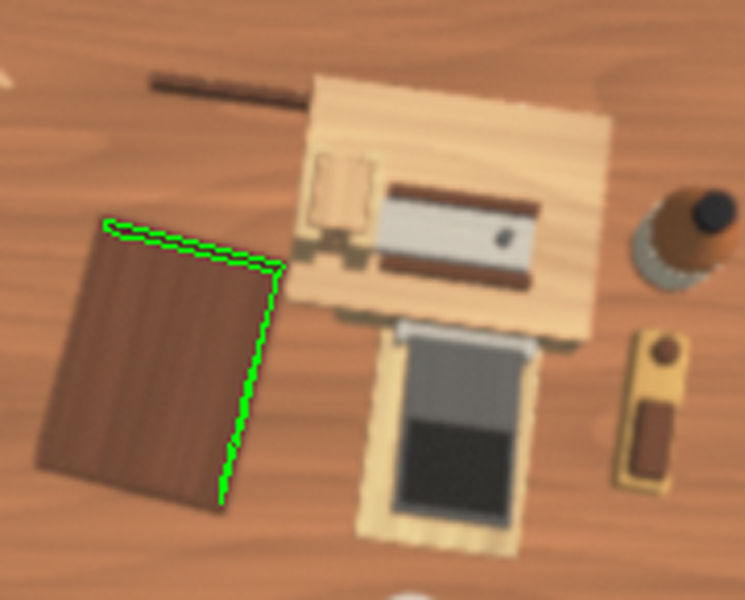

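The crop shows clear deck corners at (315,75), (612,118), (592,342), (287,298). The tray corners are at (102,217), (284,265), (222,514), (37,467), and the pad is the black rectangle around (456,470). The green mask was too tight, so I'll loosen it.

```bash
cat > m2.py <<'E'
from m import *
C=lambda l:np.array(l)/4.139+[200-.4,105-.4]
S=lambda l:np.array(l,float)*q-.2
def kab(L,W):
    L=np.array(L)/1000;W=np.array(W)[:,:2];l=L-L.mean(0);w=W-W.mean(0)
    a=np.arctan2((l[:,0]*w[:,1]-l[:,1]*w[:,0]).sum(),(l*w).sum());M=np.array([[np.cos(a),-np.sin(a)],[np.sin(a),np.cos(a)]])
    t=W.mean(0)-M@L.mean(0);return a,M,t,np.linalg.norm(W-(L@M.T+t),axis=1)
def tri(p1,p2):
    a,d=ray(f,[p1]);b,e=ray(g,[p2]);s=np.linalg.lstsq(np.c_[d[0],-e[0]],b-a,rcond=None)[0]
    u,v=a+s[0]*d[0],b+s[1]*e[0];return (u+v)/2,np.linalg.norm(u-v)
D=C([(315,75),(612,118),(592,342),(287,298)])
T=C([(102,217),(284,265),(222,514),(37,467)])
print('tri deck',tri(D[0],S((420,403))),'tray FL',tri(T[0],S((461,366))))
tc=box((0,40,20),(14,255,148),315,235,424,365);r,b=world(tc,.028);print('tray mask',r)
a,M,t,e=kab([(90,22),(90,-160),(-50,-160),(-50,22)],plane(f,D,.055));print('feeder',a,t,e)
ta,TM,tt,te=kab([(80,60),(80,-60),(-80,-60),(-80,60)],plane(f,T,.028));print('tray',ta,tt,te)
print('tray in outlet',M.T@(tt-t)-[0,.05],ta-a)
F=plane(f,C([(152,88),(306,108)]),.02);print('fence in feeder',(F[:,:2]-t)@M)
P=plane(f,C([(408,418),(512,428),(508,525),(395,510)]),.066);print('pad in feeder',(P[:,:2]-t)@M)
W=lambda x,y:M@[x,y]+t
# pad at rest
th=.32; print('pad rest',W(-.054-.095*np.cos(.32),-.09),'stop',W(-.149,-.09),'outlet',W(0,.05))
print('tin',plane(f,S([(467,404)]),.019),'clamp',plane(f,S([(272,343),(268,299),(262,312)]),.01))
E
python3 m2.py | tail -9
```

```text
[0.07934628 0.02540146]]
pad in feeder [[-0.11170605 -0.05707196]
 [-0.1092464  -0.11800519]
 [-0.16563937 -0.12223992]
 [-0.16583169 -0.056213  ]]
pad rest [ 0.51534863 -0.12189658] stop [ 0.51055621 -0.12135761] outlet [0.67426913 0.00111312]
tin [[ 0.42563231 -0.10055569  0.019     ]] clamp [[0.51519918 0.21521483 0.01      ]
 [0.58714665 0.22553884 0.01      ]
 [0.56543149 0.23428693 0.01      ]]
```

```bash
python3 m2.py | sed -n 6,20p | head -c 2500
```

```text
tray ((0.6060953140258789, 0.01170610636472702), (0.18633586168289185, 0.09100119024515152), 24.45056915283203) [[0.5023999810218811, 0.014600000344216824], [0.5400999784469604, -0.06830000132322311], [0.7096999883651733, 0.008799999952316284], [0.6721000075340271, 0.0917000025510788]]
deck [[0.7586, -0.0362, 0.055], [0.7393, -0.2188, 0.055], [0.6001, -0.2027, 0.055], [0.6224, -0.0226, 0.055]]
fence [[0.7673, 0.0633, 0.02], [0.7569, 0.0629, 0.02], [0.7473, -0.0333, 0.02]]
treadle plate [[0.6094, -0.0919, 0.04], [0.6052, -0.1767, 0.04], [0.4933, -0.1594, 0.04], [0.498, -0.0884, 0.04]]
tri deck (array([ 0.75831522, -0.03684265,  0.0601881 ]), np.float64(0.002887323348401411)) tray FL (array([0.67739638, 0.091566  , 0.01661469]), np.float64(0.002620661383834491))
tray mask ((0.5881209373474121, 0.052236802875995636), (0.12363018840551376, 0.16773995757102966), 78.07113647460938)
feeder -0.11199378585696577 [ 0.66868114 -0.04857365] [0.0009545  0.00111495 0.00128058 0.0011027 ]
tray -0.22118225599795774 [0.58497452 0.0527651 ] [0.00202244 0.00362633 0.00271842 0.00345232]
tray in outlet [-0.09450782  0.04134884] -0.10918847014099196
fence in feeder [[0.07903362 0.12246332]
 [0.07934628 0.02540146]]
pad in feeder [[-0.11170605 -0.05707196]
 [-0.1092464  -0.11800519]
 [-0.16563937 -0.12223992]
 [-0.16583169 -0.056213  ]]
```

Call:
{"method": "move_arm", "body": {"plan": [[[0,0,0,0,0,1,1],[0,0,0,0,0,1,1],[0,0,0,0,0,1,1],[0,0,0,0,0,1,1],[0,0,0,0,0,1,1],[0,0,0,0,0,1,1],[0,0,0,0,0,1,1],[0,0,0,0,0,1,1],[0,0,0,0,0,1,1],[0,0,0,0,0,1,1]]], "grip_force": 25}}

```text
clock: 1.1
position: [0.2023, 0.5911, 0.231]
tool_rot: [-3.141, 0.001, 1.76]
force: [0.1, 0.1, -0.2]
grip_width: 0.0852
finger_force: 0.0
```

Call:
{"method": "move_arm", "body": {"plan": [[[0,0,0,0,0,1,1],[0,0,0,0,0,1,1],[0,0,0,0,0,1,1],[0,0,0,0,0,0.96,1],[-0.5,0.5,0,0,0,0,1],[-1,0.9,0,0,0,0,1],[-1,0.9,0,0,0,0,1],[-1,0.9,0,0,0,0,1],[-1,0.9,0,0,0,0,1],[-1,0.9,0,0,0,0,1]]]}}

```text
clock: 2.1
position: [0.2767, 0.4601, 0.2312]
tool_rot: [3.142, 0.0, 1.352]
force: [0.7, -0.9, -0.1]
grip_width: 0.0853
finger_force: 0.0
```

Call:
{"method": "move_arm", "body": {"plan": [[[-1,0.9,0,0,0,0,1],[-1,0.9,0,0,0,0,1],[-1,0.9,0,0,0,0,1],[-1,0.9,0,0,0,0,1],[-1,0.9,0,0,0,0,1],[-1,0.9,0,0,0,0,1],[-1,0.9,0,0,0,0,1],[-1,0.9,0,0,0,0,1],[-1,0.9,0,0,0,0,1],[-1,0.9,0,0,0,0,1]]]}}

```text
clock: 3.1
position: [0.4079, 0.2256, 0.2313]
tool_rot: [-3.142, 0.0, 1.352]
force: [0.3, 0.1, -0.3]
grip_width: 0.0855
finger_force: 0.0
```

Call:
{"method": "move_arm", "body": {"plan": [[[-1,1,0,0,0,0,1],[-1,1,0,0,0,0,1],[-1,1,0,0,0,0,1],[-1,1,0,0,0,0,1],[-1,1,0,0,0,0,1],[-1,1,0,0,0,0,1],[-0.5,0.5,0,0,0,0,1],[0,0,0,0,0,0,1],[0,0,0,0,0,0,1],[0,0,0,0,0,0,1]]]}}

```text
clock: 4.1
position: [0.5054, 0.0727, 0.2312]
tool_rot: [-3.141, -0.0, 1.352]
force: [0.6, -0.6, 0.2]
grip_width: 0.0857
finger_force: 0.0
```

```bash
cat > w.py <<'E'
from h import *; from workcell import *; import pickle,sys
def wrist(n):
    s=observe();f=grab_frame('wrist');A=np.eye(4);A[:3,:3]=rot(s['tool_rot']);A[:3,3]=s['position']
    B=A@np.array(f['tool_from_camera']);f['position']=B[:3,3];f['orientation']=B[:3,:3]
    pickle.dump((s,f),open(n+'.pkl','wb'));cv2.imwrite(f'pics/{n}.png',cv2.resize(f['color'][:,:,::-1],(800,600),interpolation=cv2.INTER_CUBIC));return s,f
if __name__=='__main__':
    s,f=wrist(sys.argv[1]);print(s['position'],s['tool_rot'],s['qpos'],f['position'])
E
python3 w.py w1
```

```text
[0.50544427 0.07274453 0.23121109] [-3.14110370e+00 -1.26089653e-04  1.35162237e+00] [-0.63125395  0.37476722  0.48613974  1.91594666 -0.21992524  0.90324177
 -0.25580856] [0.51866133 0.13637217 0.37373238]
```

View pics/w1.png

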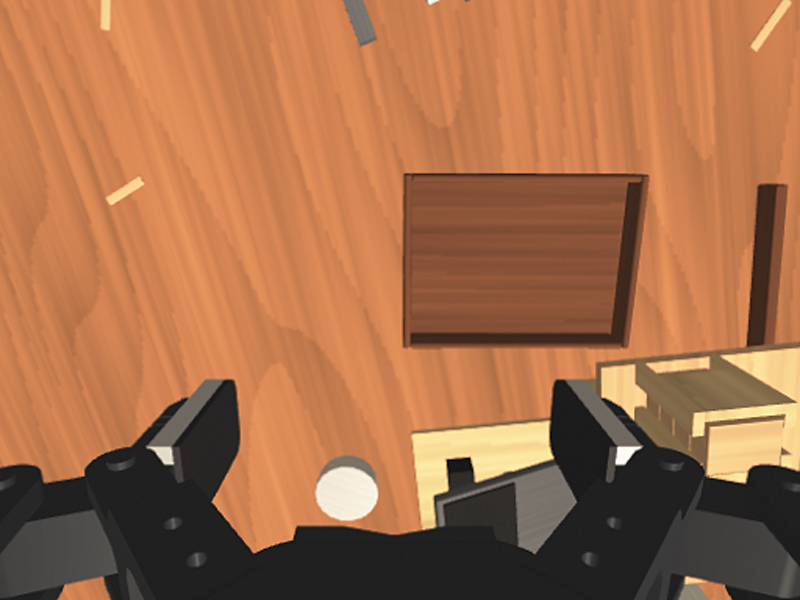

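The wrist view shows the tray's rim with its near wall along column 404-411, from (404,175) to (404,347). The far corners are (648,175) and (630,347). The wall is parallel to the finger pads, as wanted.

```bash
python3 - <<'E'
from h import *;import pickle
s,f=pickle.load(open('w1.pkl','rb'));q=.64
W=plane(f,np.array([(405,175),(405,347),(648,175),(628,347)])*q-.2,.028);print(W)
T=pickle.load(open('f.pkl','rb'))['top']
# height from two views: far-left corner
for p,t in(((648,175),(102,217)),((405,175),(37,467)),((628,347),(284,265))):
    a,d=ray(f,[np.array(p)*q-.2]);b,e=ray(T,[np.array(t)/4.139+[199.6,104.6]])
    k=np.linalg.lstsq(np.c_[d[0],-e[0]],b-a,rcond=None)[0];print('tri',(a+k[0]*d[0]),(b+k[1]*e[0]))
A=rot(s['tool_rot']);mid=(W[0]+W[1])/2+np.array([.976,-.219,0])*.0025
print('wall mid',mid,'yaw',np.arctan2(*(W[2]-W[0])[1::-1]),'tool delta',A.T@(mid-s['position']))
E
```

```text
[[ 0.52371031  0.12769417  0.028     ]
 [ 0.49867253  0.01262513  0.028     ]
 [ 0.67762836  0.09367283  0.028     ]
 [ 0.65244005 -0.02177641  0.028     ]]
tri [0.67692051 0.09386297 0.02953949] [0.6751439  0.09183209 0.02897344]
tri [0.52404458 0.12711964 0.00511064] [0.52296441 0.12780642 0.00507762]
tri [ 0.64983889 -0.01870141  0.03472235] [ 0.6468681  -0.01991988  0.03413019]
wall mid [0.51363142 0.06961215 0.028     ] yaw -0.2175377166863839 tool delta [-0.00130299  0.0087717   0.20320666]
```

Call:
{"method": "move_arm", "body": {"plan": [[[0.45,0.44,0.85,0,0,0,1],[0,0,1,0,0,0,1],[0,0,1,0,0,0,1],[0,0,1,0,0,0,1],[0,0,1,0,0,0,1],[0,0,1,0,0,0,1],[0,0,1,0,0,0,1],[0,0,1,0,0,0,1],[0,0,1,0,0,0,1],[0,0,1,0,0,0,1]]]}}

```text
clock: 5.15
position: [0.5163, 0.0798, 0.0336]
tool_rot: [-3.141, -0.0, 1.352]
force: [0.4, -0.6, 0.0]
grip_width: 0.0852
finger_force: 0.0
```

Call:
{"method": "move_arm", "body": {"plan": [[[0,0,0.5,0,0,0,1],[0,0,0.5,0,0,0,0],[0,0,0,0,0,0,-1],[0,0,0,0,0,0,-1],[0,0,0,0,0,0,-1],[0,0,0,0,0,0,-1],[0,0,0,0,0,0,-1],[0,0,0,0,0,0,-1],[0,0,0,0,0,0,-1],[0,0,0,0,0,0,-1]]]}}

```text
clock: 6.15
position: [0.5168, 0.0791, 0.0148]
tool_rot: [3.141, -0.0, 1.35]
force: [-1.8, 0.3, 6.6]
grip_width: 0.0045
finger_force: 29.2
```

Call:
{"method": "move_arm", "body": {"plan": [[[0,0,0,0,0,-0.35,-1],[0,0,0,0,0,-0.35,-1],[0,0,0,0,0,-0.34,-1],[-0.34,0.5,0,0,0,0,-1],[-0.34,0.5,0,0,0,0,-1],[-0.34,0.5,0,0,0,0,-1],[-0.34,0.5,0,0,0,0,-1],[-0.34,0.5,0,0,0,0,-1],[-0.34,0.5,0,0,0,0,-1],[-0.34,0.5,0,0,0,0,-1]]]}}

```text
clock: 7.15
position: [0.5806, 0.0246, 0.0149]
tool_rot: [-3.14, -0.001, 1.46]
force: [-6.6, 4.9, 11.0]
grip_width: 0.0041
finger_force: 29.8
```

Call:
{"method": "move_arm", "body": {"plan": [[[0,0.3,0,0,0,0,-1],[0,0.2,0,0,0,0,-1],[0,0.1,0,0,0,0,-1],[0,0.1,0,0,0,0,-1],[0,0.05,0,0,0,0,-1],[0,0,0,0,0,0,-1],[0,0,0,0,0,0,-1],[0,0,0,0,0,0,-1],[0,0,0,0,0,0,-1],[0,0,0,0,0,0,-1]]]}}

```text
clock: 8.15
position: [0.5947, 0.0223, 0.0149]
tool_rot: [-3.14, -0.0, 1.459]
force: [-9.4, 1.6, 15.7]
grip_width: 0.0043
finger_force: 30.2
```

```bash
python3 w.py w2
```

```text
[0.59473066 0.02228719 0.01486068] [-3.13970168e+00 -1.77437674e-04  1.45858908e+00] [-0.315896    0.79805658  0.26320975  1.82023656 -0.35299489  0.57119723
  0.05872656] [0.60126662 0.0870433  0.15738498]
```

View pics/w2.png

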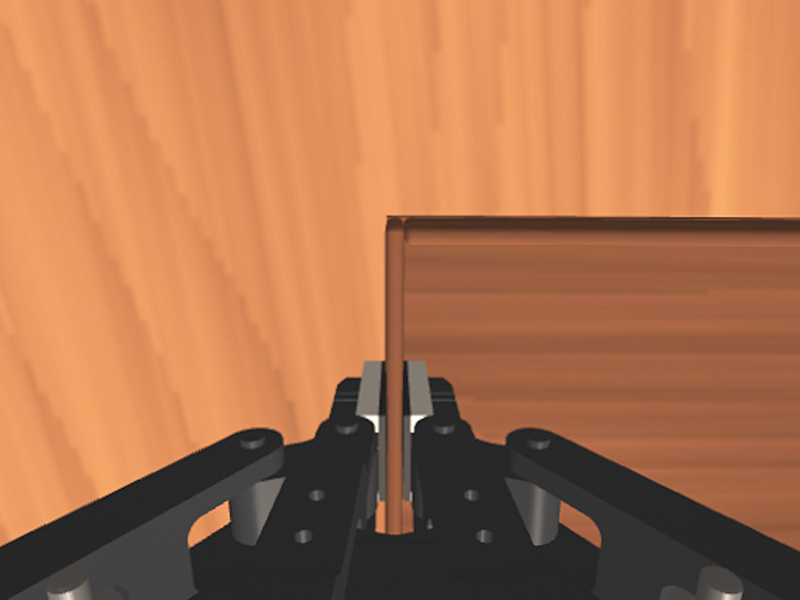

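The wrist view shows the fingers holding the near wall at column 395, parallel to the tool. The tray looks flat and square. I'll push the last millimetres until the fence is felt.

Call:
{"method": "move_arm", "body": {"plan": [[[0,0.06,0,0,0,0,-1],[0,0.06,0,0,0,0,-1],[0,0.06,0,0,0,0,-1],[0,0.06,0,0,0,0,-1],[0,0,0,0,0,0,-1],[0,0,0,0,0,0,-1],[0,0,0,0,0,0,-1],[0,0,0,0,0,0,-1],[0,0,0,0,0,0,-1],[0,0,0,0,0,0,-1]]]}}

```text
clock: 9.2
position: [0.5996, 0.0219, 0.0149]
tool_rot: [-3.14, -0.0, 1.459]
force: [-9.2, 0.5, 14.6]
grip_width: 0.0043
finger_force: 30.2
```

```bash
python3 - <<'E'
from h import *;from workcell import *;import pickle
f=grab_frame('top');pickle.dump(f,open('t2.pkl','wb'))
cv2.imwrite('pics/t2.png',cv2.resize(f['color'][105:250,200:380,::-1],(745,600),interpolation=cv2.INTER_CUBIC))
E
```

```text
(no output)
```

View pics/t2.png

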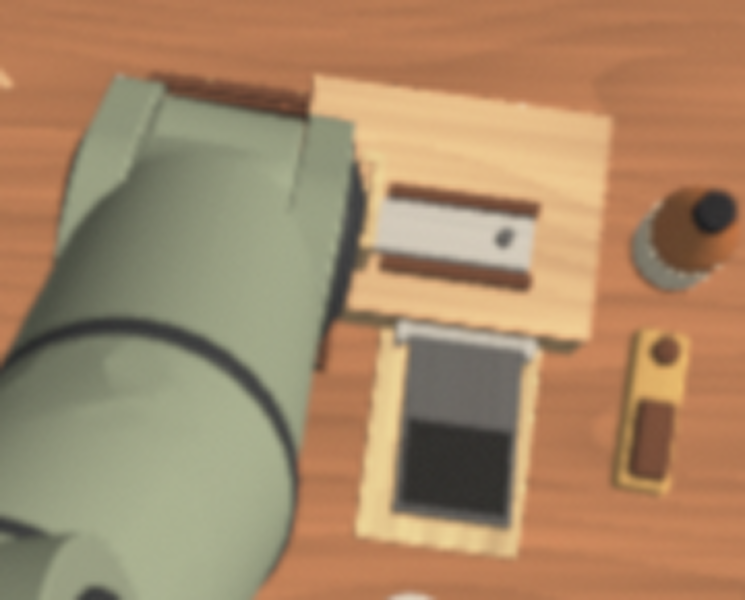

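The arm hides the tray in this view; the feeder and treadle are undisturbed. I'll continue by force.

Call:
{"method": "move_arm", "body": {"plan": [[[0,0.05,0,0,0,0,-1],[0,0.05,0,0,0,0,-1],[0,0,0,0,0,0,-1],[0,0,0,0,0,0,-1],[0,0,0,0,0,0,-1],[0,0,0,0,0,0,-1],[0,0,0,0,0,0,-1],[0,0,0,0,0,0,-1],[0,0,0,0,0,0,-1],[0,0,0,0,0,0,-1]]]}}

```text
clock: 10.25
position: [0.6015, 0.0217, 0.0149]
tool_rot: [-3.14, -0.0, 1.459]
force: [-9.7, 1.1, 14.5]
grip_width: 0.0041
finger_force: 30.2
```

Call:
{"method": "move_arm", "body": {"plan": [[[0,0.05,0,0,0,0,-1],[0,0.05,0,0,0,0,-1],[0,0,0,0,0,0,-1],[0,0,0,0,0,0,-1],[0,0,0,0,0,0,-1],[0,0,0,0,0,0,-1],[0,0,0,0,0,0,-1],[0,0,0,0,0,0,-1],[0,0,0,0,0,0,-1],[0,0,0,0,0,0,-1]]]}}

```text
clock: 11.25
position: [0.6031, 0.0215, 0.0149]
tool_rot: [-3.139, -0.0, 1.459]
force: [-13.1, 2.6, 17.9]
grip_width: 0.0041
finger_force: 30.6
```

Force rose to 13 N with the tool stalling, so the tray is at the fence. I'll release and rise.

Call:
{"method": "move_arm", "body": {"plan": [[[0,0,0,0,0,0,-0.6],[0,0,0,0,0,0,-0.4],[0,0,0,0,0,0,-0.3],[0,0,0,0,0,0,-0.3],[0,0,-0.5,0,0,0,-0.3],[0,0,-1,0,0,0,-0.3],[0,0,-1,0,0,0,-0.3],[0,0,-1,0,0,0,-0.3],[0,0,-1,0,0,0,-0.3],[0,0,-1,0,0,0,-0.3]]]}}

```text
clock: 12.25
position: [0.6045, 0.0212, 0.1259]
tool_rot: [3.141, -0.0, 1.459]
force: [-1.0, -0.3, 0.4]
grip_width: 0.03
finger_force: 0.0
```

Call:
{"method": "move_arm", "body": {"plan": [[[0,0,-1,0,0,0,-1],[0,0,-1,0,0,0,-1],[-1,-1,0,0,0,0,-1],[-1,-1,0,0,0,0,-1],[-1,-1,0,0,0,0,-1],[-1,-1,0,0,0,0,-1],[-1,0,0,0,0,0,-1],[-1,0,0,0,0,0,-1],[0,0,0,0,0,0,-1],[0,0,0,0,0,0,-1]]]}}

```text
clock: 13.25
position: [0.5117, -0.0891, 0.1648]
tool_rot: [3.141, -0.0, 1.458]
force: [-0.1, 1.2, -0.5]
grip_width: -0.0
finger_force: 0.0
```

```bash
python3 w.py w3; python3 - <<'E'
from h import *;from workcell import *;import pickle
f=grab_frame('top');pickle.dump(f,open('t3.pkl','wb'))
a=cv2.resize(f['color'][105:250,200:380,::-1],(495,400),interpolation=cv2.INTER_CUBIC)
b=cv2.resize(cv2.imread('pics/w3.png'),(300,225));c=np.zeros((400,800,3),np.uint8);c[:,:495]=a;c[:225,500:]=b
g=grab_frame('scene');c[225:,500:]=cv2.resize(g['color'][170:310,150:390,::-1],(300,175))
cv2.imwrite('pics/t3.png',c)
E
```

```text
[ 0.51165807 -0.08911301  0.16479822] [ 3.14108339e+00 -2.95564470e-04  1.45800626e+00] [-0.22519893  0.47234806  0.38044877  1.9567697  -0.24901483  0.75697912
  0.18684501] [ 0.51788951 -0.02433967  0.30733056]
```

View pics/t3.png

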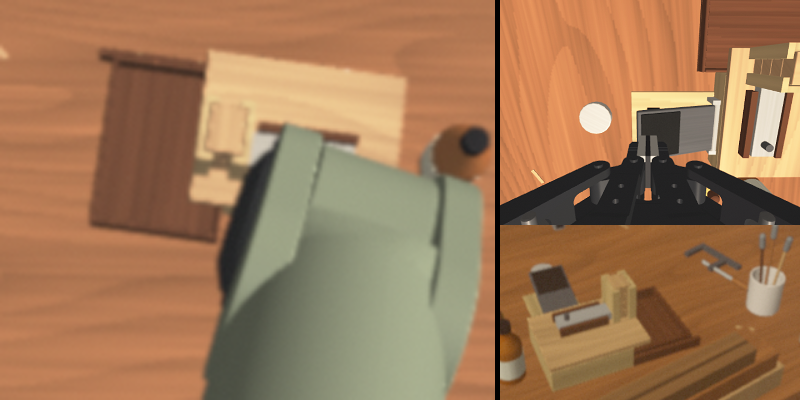

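The tray sits flush along the fence under the deck's overhang, with near corners at (90,224) and (217,242) in the left panel. All four blocks are still in the magazine. I'll check the tray numerically and then go for the pad.

```bash
python3 - <<'E'
from h import *;import pickle
f=pickle.load(open('t3.pkl','rb'));s,w=pickle.load(open('w3.pkl','rb'))
a=-.112;M=np.array([[np.cos(a),-np.sin(a)],[np.sin(a),np.cos(a)]]);t=np.array([.6687,-.0486])
P=plane(f,np.array([(90,224),(217,242)])/2.75+[199.6,104.6],.028);print('tray near corners in feeder',(P[:,:2]-t)@M)
# wrist: pad corners (mosaic 300 px wide -> 512)
q=512/300
print('pad, wrist, z=.06',((plane(w,(np.array([(637,112),(680,108)])-[500,0])*q,.06))[:,:2]-t)@M)
for p in [(-.144,-.09),(-.149,-.09)]:
  X=np.r_[M@p+t,.066];print(X,rot(s['tool_rot']).T@(X-s['position']))
E
```

```text
tray near corners in feeder [[-0.08014703  0.10923966]
 [-0.08071387 -0.00754526]]
pad, wrist, z=.06 [[-0.16654632 -0.05719728]
 [-0.11041223 -0.05188172]]
[ 0.51554328 -0.12194181  0.066     ] [-0.03221212  0.00750513  0.09879254]
[ 0.51057461 -0.12138298  0.066     ] [-0.03221607  0.00250513  0.09879   ]
```

Call:
{"method": "move_arm", "body": {"plan": [[[-0.8,0.1,0,0,0,0,-1],[-0.8,0.1,0,0,0,0,-1],[0,0,1,0,0,0,-1],[0,0,1,0,0,0,-1],[0,0,1,0,0,0,-1],[0,0,0.8,0,0,0,-1],[0,0,0.6,0,0,0,-1],[0,0,0,0,0,0,-1],[0,0,0,0,0,0,-1],[0,0,0,0,0,0,-1]]]}}

```text
clock: 14.4
position: [0.5124, -0.1213, 0.0771]
tool_rot: [3.14, -0.0, 1.459]
force: [-0.4, 0.2, 1.1]
grip_width: 0.0
finger_force: 0.0
```

Call:
{"method": "move_arm", "body": {"plan": [[[0,0,0.2,0,0,0,-1],[0,0,0.2,0,0,0,-1],[0,0,0.2,0,0,0,-1],[0,0,0.2,0,0,0,-1],[0,0,0.2,0,0,0,-1],[0,0,0.2,0,0,0,-1],[0,0,0.2,0,0,0,-1],[0,0,0.2,0,0,0,-1],[0,0,0.2,0,0,0,-1],[0,0,0,0,0,0,-1]]]}}

```text
clock: 15.4
position: [0.5112, -0.1214, 0.0397]
tool_rot: [-3.14, -0.0, 1.459]
force: [-4.4, 0.5, 8.5]
grip_width: 0.0001
finger_force: 4.2
```

Call:
{"method": "move_arm", "body": {"plan": [[[0,0,0.1,0,0,0,-1],[0,0,0.1,0,0,0,-1],[0,0,0.05,0,0,0,-1],[0,0,0,0,0,0,-1],[0,0,0,0,0,0,-1],[0,0,0,0,0,0,-1],[0,0,0,0,0,0,-1],[0,0,0,0,0,0,-1],[0,0,0,0,0,0,-1],[0,0,0,0,0,0,-1]]]}}

```text
clock: 16.4
position: [0.5111, -0.1213, 0.0358]
tool_rot: [-3.14, -0.001, 1.458]
force: [-11.2, 0.8, 28.9]
grip_width: -0.0
finger_force: 14.5
```

At the stop: z is 35.8 mm and the force jumped to 29 N, well above the spring's 11 N. I'll release and look.

Call:
{"method": "move_arm", "body": {"plan": [[[0,0,-0.2,0,0,0,-1],[0,0,-0.3,0,0,0,-1],[0,0,-0.3,0,0,0,-1],[0,0,-0.3,0,0,0,-1],[0,0,-0.3,0,0,0,-1],[0,0,-0.3,0,0,0,-1],[0,0,-0.5,0,0,0,-1],[0,0,-1,0,0,0,-1],[0,0,-1,0,0,0,-1],[0,0,-1,0,0,0,-1]]]}}

```text
clock: 17.4
position: [0.5113, -0.1213, 0.1403]
tool_rot: [-3.14, -0.0, 1.459]
force: [-0.3, -0.2, -0.7]
grip_width: -0.0001
finger_force: 0.0
```

Call:
{"method": "move_arm", "body": {"plan": [[[0,0,-1,0,0,0,-1],[0,-1,-1,0,0,0,-1],[0,-1,-1,0,0,0,-1],[0,-1,-1,0,0,0,-1],[0,-1,-1,0,0,0,-1],[0,0,0,0,0,0,-1],[0,0,0,0,0,0,-1],[0,0,0,0,0,0,-1],[0,0,0,0,0,0,-1],[0,0,0,0,0,0,-1]]]}}

```text
clock: 18.4
position: [0.4325, -0.1125, 0.2388]
tool_rot: [-3.14, 0.0, 1.459]
force: [0.1, 0.5, 0.2]
grip_width: 0.0002
finger_force: 0.0
```

```bash
python3 w.py w4; python3 - <<'E'
from h import *;from workcell import *
f=grab_frame('top')
a=cv2.resize(f['color'][105:250,200:380,::-1],(495,400),interpolation=cv2.INTER_CUBIC)
b=cv2.resize(cv2.imread('pics/w4.png'),(300,225));c=np.zeros((400,800,3),np.uint8);c[:,:495]=a;c[:225,500:]=b
g=grab_frame('scene');c[225:,500:]=cv2.resize(g['color'][170:310,150:390,::-1],(300,175))
cv2.imwrite('pics/t4.png',c)
E
```

```text
[ 0.43246716 -0.11247332  0.23876534] [-3.14041809e+00  4.44952912e-04  1.45864354e+00] [-0.25604234  0.24657539  0.45294213  2.05417985 -0.13941843  0.870799
  0.16305563] [ 0.43890747 -0.04761725  0.38124926]
```

View pics/t4.png

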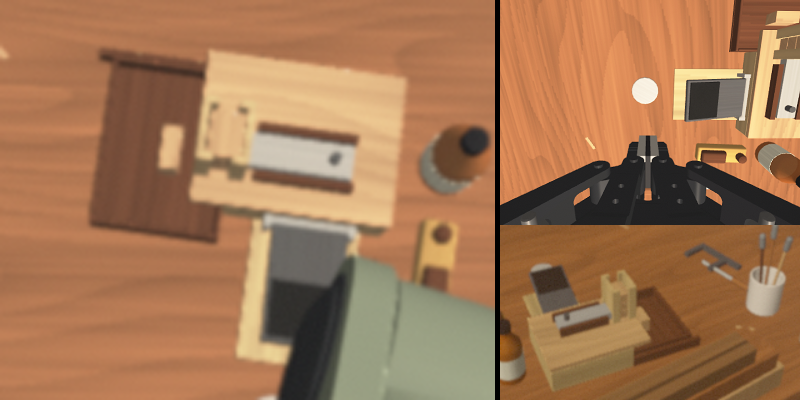

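The block lies in the tray at (172,147) in the left panel. The magazine still holds the other blocks, the treadle is back up, the tray is at the fence and the arm is clear.

```bash
python3 -c "
from workcell import *
print(job_done())"
```

```text
the job is handed in; nothing more can be done
None
```

The tray is home against the fence, the treadle went down to its stop once and came back up, and one block dropped into the tray with the other three still in the magazine; the job is handed in, and no verdict came back.

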